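# Slide the sample tray home and lock it

### The job

With a fingertip, push the sample tray along the rails of its loading dock until you feel it drop into the locating notches, without forcing it; do not grip or lift it. Then push the catch fully across behind the tray's tab to lock it in, and take the hand away. Leave the spare vials and everything else on the bench where they are.

Things in the scene. Friction and masses are not known exactly. Their poses are not given: they have to be found in the camera images.
- dock: Fixed aluminium loading dock, 300 mm long (its x), 185 mm wide (y -100 to +85 mm). Origin: at bench level, mid-length, on the rails' centre line; +x is the way the tray is pushed, +y the catch's side, z up. Floor 12 mm, rail tops 19 mm, side guides (at y +-50 mm, 6 mm thick) 34 mm above the bench. The open ledge at y below -53 mm holds spare vials.
- home (a point): Where the tray's origin lies when home: dock x = +75 mm, y = 0, 12 mm above the bench. There the tray's four feet drop 7 mm into four gaps in the rails (the notches, 20 mm long; the feet are 14 mm long). An end stop plate (near face at dock x = +137 mm, top 52 mm above the bench) meets the tray's front face 2 mm past home.
- tray: Loose grey sample tray, 120 mm (its x) by 90 mm, 0.3 to 0.65 kg, 30 small vials fixed in it, tops 52 mm above its origin. On the rails its x lies along the dock's x; it starts 60 to 120 mm short of home with 2 mm of play to each guide. Origin: centre, at the underside of its feet: 19 mm above the bench on the rails, 12 mm when home. Sliding takes 1.5 to 5 N.
- tray_tab (a point): Middle of the near face (facing dock -x) of the tray's upright push tab, where a fingertip pushes: a plate 40 mm wide, 6 mm thick, along the tray's rear edge, from 20 to 56 mm above the tray's origin. This point is 60 mm behind the tray's origin and 38 mm above it.
- catch (a joint): Angle of the locking catch: a flat steel bar, 12 mm wide, 49 to 59 mm above the bench, reaching 75 mm from its upright post at dock x = +5, y = +70 mm. 0: it points to dock -x. It grows counter-clockwise seen from above; at 1.571 (end stop, closed) it points to dock -y, 4 mm behind the tab of a tray at home. Starts at -0.5 to 0.1; stays where left (friction 0.05 N m).
- catch_pin (a point): Top of the steel thumb pin on the catch: 11 mm in diameter, 24 mm tall, standing on the bar 65 mm from the post's axis; its top is 83 mm above the bench.
- vial_a: one of two loose capped glass vials (23 mm diameter, 48 mm tall) standing on the dock's side ledge; to be left alone. Origin: centre of its underside.
- vial_b: the second such vial on the ledge; to be left alone. Origin: centre of its underside.
- amber_bottle: loose capped amber bottle, 72 mm diameter, 130 mm tall, standing on the bench to the left; to be left alone. Origin: centre of its underside.
- jar: loose glass jar with white lid, 64 mm diameter, 85 mm tall, on the bench to the left; to be left alone. Origin: centre of its underside.
- beaker: loose white beaker, 70 mm diameter, 80 mm tall, on the bench to the right; to be left alone. Origin: centre of its underside.
- cap: loose plastic screw ring, 48 mm outside diameter, 18 mm tall, on the bench to the right; to be left alone. Origin: centre of its underside.
- screwdriver: loose screwdriver lying on the bench to the right; to be left alone. Origin: on its axis line, underside.
Things that resemble listed ones, but are neither listed nor needed, are in the scene too. What is shaped like the tray but yellow is not meant.

How it is judged:
By the outcome, as a careful person would: the job done as asked, in the order asked, and still so for the second after the job is handed in, with the robot touching nothing.
It also fails if it takes over 51 s, if anything falls off the work surface, if the arm or the gripper's body presses on something with over 40 N, if the wrist force passes 120 N, or if a joint passes its speed limit or range.

### The arm

A 6-joint arm with a two-finger parallel gripper is mounted at the origin on the work surface. World frame = base frame: x ahead of the robot, y to its left, z up, the work surface at z = 0. Lengths are in m, angles in degrees, forces in N, time in s.
With the tool pointing down it reaches from about 0.3 to 0.75 m from the base axis. Payload 8.5 kg.
Tool frame: the origin (TCP) lies at the very end of the fingers, on their centre line; the grasp point (between the pads) lies 19 mm behind it (env.pinch_z is the distance from the TCP to the grasp point, in m); z points along the fingers, y is the line along which they close (so a half turn about z gives the same grasp; the last joint's range is limited). The gripper opens to 85 mm and grips with 20 to 120 N. Pads are 22 mm wide; open, the fingers measure 114 mm over their backs; the gripper's body (76 mm by 85 mm) begins 54 mm behind the grasp point. The pads swing forward as they close: fully open they stand 13 mm farther back than shut.
Start: joints at [53.497, 21.807, 74.336, -0, 83.858, -12.336], TCP at [0.225, 0.502, 0.2] pointing down, gripper open.
Joint ranges: [-178.18, 178.18], [-50.72, 133.34], [12.68, 142.11], [-81.47, 261.47], [9.98, 163.14], [-165.26, 165.26]. Speed limits (degrees/s): [136.94, 136.94, 180, 180, 180, 180].

### API

Orientations are given as a 3x3 rotation matrix whose columns are the frame's x, y, z axes.
In Python, from rig import env, viewer gives the robot as it stands.
- The arm moves only by the tool drive_tool, never from a script. Its argument "series" is a list of rows, each a list of 3 entries, a list of its own where there are three numbers: the shift along the tool's x, y, z in m, then the turn about the tool's z in degrees, then the finger opening in m, from 0 to 0.0854. A call has 1 to 20 rows; each row is the pose to reach, as a shift and turn from the pose commanded when the call began, along the tool's axes at that moment; what a row does not reach only later rows make up. A row lasts 1/10 s, in which the tool goes at most 50 mm and 8.59 degrees, less where a joint would pass 70% of its speed; a pose out of reach is approached as far as the arm can. A call with a gripper value outside its range is refused whole. The fingers move at their own pace and stop on an object; "newtons" is the grip in N (left out, the last holds). Time passes only in rows, so rows that repeat a pose let the fingers close. It gives the time, the measured TCP pose, the force, the opening and the grip force at its end, in the units of the state.
- env.observe(): the state, without advancing time (a new reading comes with each control period).
- viewer.get_image(name): name is "scene" or "top" or "wrist"; returns a dict with "img" (480x640x3 uint8, red, green, blue), "depth" (480x640 float32, m along the optical axis (not along the pixel's ray), 0 where there is no reading), "camera_matrix" (3x3 intrinsics, pixels), "rvec" (rotation vector, rad) and "tvec" (3), from world to camera coordinates, as OpenCV has them. Camera axes: x right, y down, z forward; pixel columns grow to the right and rows downward; lengths in m; the calibration is good to about 2 mm. A picture is of the moment at which its call begins.
- env.close_job(): hands the job in; it is judged then, once.
The state is a dict: "time_s": time; "q": joint angles; "qvel": joint speeds; "joint_efforts": joint torques, N m; "position": TCP position; "tool_rot": TCP orientation; "ft_force": force on the tool from outside, world axes, zero at the start; "wrist_torque": the same for the moment, N m; "grip_width": finger opening in m; "gripper_force": force on a finger pad.
Only numpy, scipy, OpenCV 4.12 (cv2) and the standard library are available. Lean on these libraries where they do the work, as an engineer would, in place of code of your own. Each camera call takes 0.05 s, during which the arm holds its last target. There are 200 camera calls.

## Working session

There is one attempt and no reset: what is moved stays moved. The work goes in short steps, Python scripts to look and compute and a tool call to move; the robot and the scene stay as the last step left them, time stands still between calls to the robot, and variables do not carry over. Pictures are saved under pics/ and viewed, at most 10 in all, crops included, and the job is handed in when it is done.

Besides the shell and the picture viewer there is one more tool, called after "Emit:" by a JSON object that holds its "fn" and its "kwargs", one argument or row to a line. drive_tool: Moves the arm, as the interface text tells. Its arguments: {"type":"object","properties":{"series":{"type":"array"},"newtons":{"type":"number"}},"required":["series"]}

```bash
mkdir -p pics; ls; cat > h.py <<'E'
import numpy as np, cv2
from rig import env, viewer
def grab(n):
    d=viewer.get_image(n); np.savez(''+n+'.npz',**d); return d
def load(n): return dict(np.load(''+n+'.npz'))
def pts(d):
    K=d['camera_matrix'];R,_=cv2.Rodrigues(np.array(d['rvec'],float));t=np.array(d['tvec'],float).ravel()
    h,w=d['depth'].shape;u,v=np.meshgrid(np.arange(w),np.arange(h));z=d['depth']
    P=np.stack([(u-K[0,2])/K[0,0]*z,(v-K[1,2])/K[1,1]*z,z],-1)
    return (P-t)@R
def ray(d,u,v,z):
    K=d['camera_matrix'];R,_=cv2.Rodrigues(np.array(d['rvec'],float));t=np.array(d['tvec'],float).ravel()
    c=-R.T@t; r=R.T@np.array([(u-K[0,2])/K[0,0],(v-K[1,2])/K[1,1],1]); return c+r*(z-c[2])/r[2]
E
python3 - <<'E'
from h import *
for n in ('top','scene'):
    d=grab(n); cv2.imwrite(f'pics/{n}0.png',d['img'][...,::-1])
s=env.observe(); print(s['time_s'],s['position'],s['tool_rot'],s['ft_force'],s['grip_width'])
E
```

```text
pics
0.1 [0.22498516 0.50152378 0.19916633] [[-9.12343864e-01  4.09423976e-01 -8.25142310e-04]
 [ 4.09424693e-01  9.12343263e-01 -1.09149687e-03]
 [ 3.05928038e-04 -1.33365411e-03 -9.99999064e-01]] [-0.69286684  0.53789156  0.06159409] 0.08579498771759393
```

View pics/top0.png

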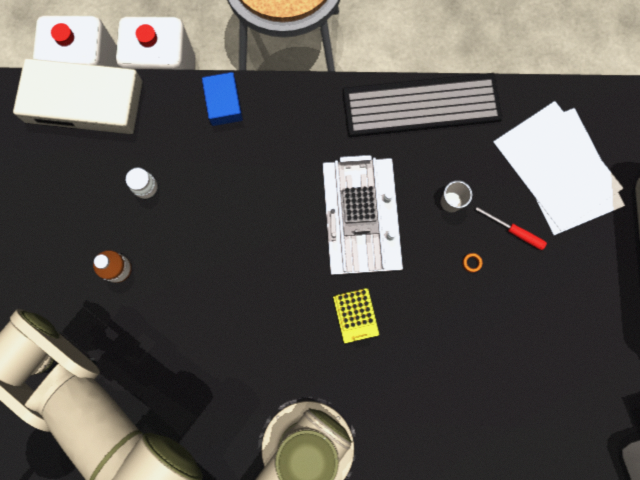

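View pics/scene0.png

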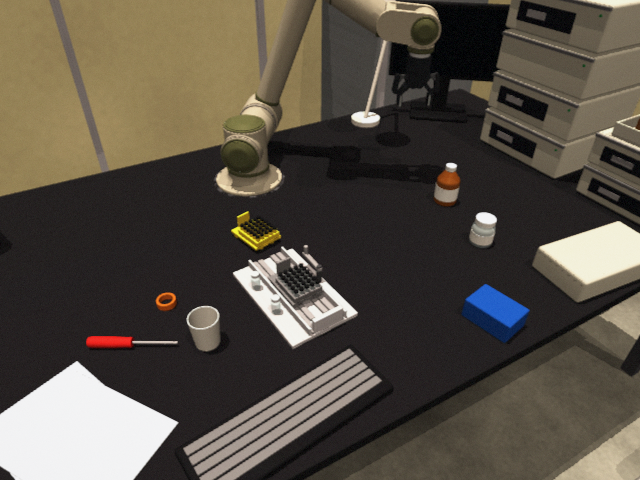

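The top view shows the dock at about (362,215), +x pointing up in the image. The grey tray is at (360,208), the catch at (333,225), and the vials at (387,198) and (390,236). There are two tray-like things: the grey one on the rails (360,208) and the yellow one on the bench (356,315). The grey tray is the one meant. Next I confirm that in a crop and measure.

```bash
python3 - <<'E'
from h import *
d=load('top'); c=d['img'][145:285,310:415]; cv2.imwrite('pics/crop.png',cv2.resize(c,None,fx=4.2,fy=4.2,interpolation=cv2.INTER_CUBIC)[...,::-1])
P=pts(d); 
img=d['img'].astype(int)
roi=np.zeros(img.shape[:2],bool); roi[150:280,315:410]=1
z=P[...,2]
m=roi&(img.min(-1)>60)
h,_=np.histogram(z[roi],bins=np.arange(-.01,.1,.004));print(h)
cnt=max(cv2.findContours(m.astype(np.uint8),cv2.RETR_EXTERNAL,cv2.CHAIN_APPROX_NONE)[0],key=cv2.contourArea)
r=cv2.minAreaRect(cnt);b=cv2.boxPoints(r)
for u,v in b: print(u,v,ray(d,u,v,.012))
cam=-cv2.Rodrigues(d['rvec'])[0].T@d['tvec'].ravel(); print('cam',cam, d['camera_matrix'][0,0])
E
```

```text
[  96  756 1747 1485 1016 1681 1477  864  359  140  212  356  324  167
  102  217  300  241  148  194  241  146   29   12    1    0    0]
320.8328 157.43753 [ 0.74526685 -0.02851227  0.012     ]
394.36917 151.9223 [ 0.76339962 -0.22527446  0.012     ]
403.2144 269.85892 [ 0.4448675  -0.24410812  0.012     ]
329.678 275.37415 [ 0.42834416 -0.05437982  0.012     ]
cam [ 0.22017204 -0.01487463  1.5622589 ] 607.1240091144349
```

View pics/crop.png

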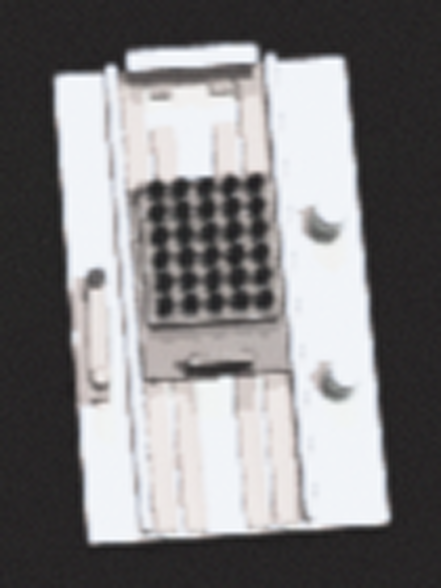

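The crop confirms the grey tray on the rails. Its push tab is at crop (220,362). The catch post is at (95,278), with the bar pointing to dock -x and the pin near (100,380). The vials are at (325,222) and (335,382). Coarse pose next, then a wrist view for precision.

```bash
cat >> h.py <<'E'
def dockfit(C):  # corners TL(+x,+y) TR(+x,-y) BR BL
    L=np.array([[.15,.085],[.15,-.1],[-.15,-.1],[-.15,.085]]); C=np.array(C)[:,:2]
    lc,cc=L.mean(0),C.mean(0); H=(L-lc).T@(C-cc); U,S,V=np.linalg.svd(H); R=V.T@np.diag([1,np.linalg.det(V.T@U.T)])@U.T
    t=cc-R@lc; print('res mm',np.round((C-(L@R.T+t))*1e3,1).tolist()); return R,t
E
python3 - <<'E'
from h import *
d=load('top')
C=[ray(d,310+(x+.5)/4.2-.5,145+(y+.5)/4.2-.5,.012) for x,y in [(55,73),(345,57),(390,522),(88,543)]]
R,t=dockfit(C); print(t,np.degrees(np.arctan2(R[1,0],R[0,0])))
tool=env.observe()
Rt=tool['tool_rot'];p=tool['position']
print('tool angle', np.degrees(np.arctan2(Rt[1,0],Rt[0,0])))
# tab point in dock coords, pin
for n,x,y,z in [('tabtop',220,358,.075),('pin',100,380,.083),('pin hi',98,388,.083),('post',95,278,.059)]:
    w=ray(d,310+x/4.2,145+y/4.2,z); print(n,w,R.T@(w[:2]-t))
g=np.array([*t,.28])-p; print('shift tool to above dock centre z .28', Rt.T@g)
w=load('top'); 
E
```

```text
res mm [[0.8, 0.1], [-0.5, 0.1], [0.2, -0.7], [-0.5, 0.5]]
[ 0.58888938 -0.13017753] 4.466680973094347
tool angle 155.83129873378184
tabtop [ 0.53473473 -0.13389538  0.075     ] [-0.05427971  0.00051097]
pin [ 0.51886159 -0.06213396  0.083     ] [-0.06451591  0.07329063]
pin hi [ 0.51401991 -0.06097875  0.083     ] [-0.06925292  0.0748194 ]
post [ 0.58672825 -0.05950136  0.059     ] [0.00334965 0.07062982]
shift tool to above dock centre z .28 [-0.59061517 -0.42744513 -0.08044437]
```

Emit:
{"fn": "drive_tool", "kwargs": {
  "series": [
    [[-0.485,-0.485,-0.05],-28.6,0],
    [[-0.485,-0.485,-0.05],-28.6,0],
    [[-0.485,-0.485,-0.05],-28.6,0],
    [[-0.485,-0.485,-0.05],-28.6,0],
    [[-0.485,-0.485,-0.05],-28.6,0],
    [[-0.485,-0.485,-0.05],-28.6,0],
    [[-0.485,-0.485,-0.05],-28.6,0],
    [[-0.485,-0.485,-0.05],-28.6,0],
    [[-0.485,-0.485,-0.05],-28.6,0],
    [[-0.485,-0.485,-0.05],-28.6,0],
    [[-0.485,-0.485,-0.05],-28.6,0],
    [[-0.485,-0.485,-0.05],-28.6,0],
    [[-0.485,-0.485,-0.05],-28.6,0],
    [[-0.485,-0.485,-0.05],-28.6,0],
    [[-0.485,-0.485,-0.05],-28.6,0],
    [[-0.485,-0.485,-0.05],-28.6,0],
    [[-0.485,-0.485,-0.05],-28.6,0],
    [[-0.485,-0.485,-0.05],-28.6,0]
  ]
}}

```text
time_s: 1.9
position: [0.4688, -0.1381, 0.2499]
tool_rot: [[-0.997, -0.079, -0.0], [-0.079, 0.997, 0.0], [0.0, 0.0, -1.0]]
ft_force: [-0.8, -0.2, -0.1]
grip_width: -0.0005
gripper_force: 0.0
```

```bash
python3 - <<'E'
from h import *
d=grab('wrist'); cv2.imwrite('pics/w1.png',d['img'][...,::-1])
R=cv2.Rodrigues(d['rvec'])[0];print(-R.T@d['tvec'].ravel(),R[2],d['camera_matrix'][0,0]); s=env.observe();print(s['ft_force'],s['time_s'])
E
```

```text
[ 0.39590834 -0.14338812  0.4251334 ] [ 0.28402433  0.02203791 -0.95856377] 428.8752476911107
[-0.56294408  0.19514555  0.52287995] 1.95
```

View pics/w1.png

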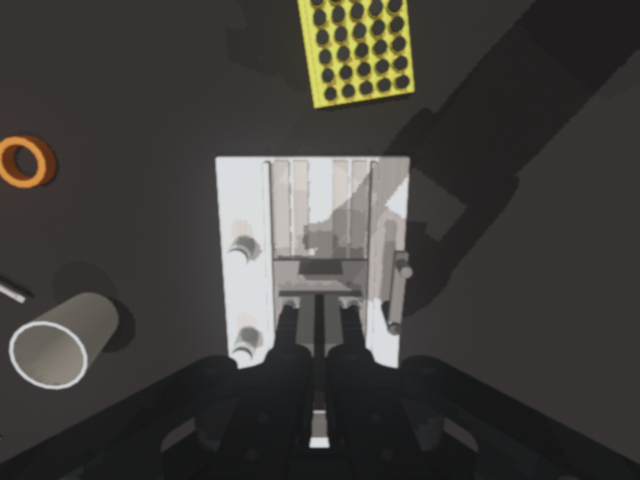

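The wrist view has +x downward. The dock's rear corners are at (217,156) and (409,156). The tab's near face is the dark rectangle spanning columns 298-343 and rows 260-274. The pin top is at about (405,271) and the catch post at (394,328).

```bash
python3 - <<'E'
from h import *
d=load('wrist'); im=d['img']
cv2.imwrite('pics/w1c.png',cv2.resize(im[230:350,210:430],None,fx=3.6,fy=3.6,interpolation=cv2.INTER_CUBIC)[...,::-1])
dk=load('top')
C=[ray(dk,310+(x+.5)/4.2-.5,145+(y+.5)/4.2-.5,.012) for x,y in [(55,73),(345,57),(390,522),(88,543)]]
R,t=dockfit(C); np.savez('dock.npz',R=R,t=t)
for n,u,v,z in [('rear-y',217,156,.012),('rear+y',409,156,.012),('tab top L',298,274,.075),('tabR',343,274,.075),('tab bot',320,260,.039),('pin',405,271,.083),('post',394,328,.059)]:
    w=ray(d,u,v,z); print(n,w.round(4),(R.T@(w[:2]-t)).round(4))
P=pts(d)
for u,v in [(240,200),(405,271),(394,328),(320,277),(320,267),(320,290)]: print(u,v,P[v-1:v+2,u-1:u+2].mean((0,1)).round(4))
E
```

```text
res mm [[0.8, 0.1], [-0.5, 0.1], [0.2, -0.7], [-0.5, 0.5]]
rear-y [ 0.4445 -0.2369  0.012 ] [-0.1523 -0.0952]
rear+y [ 0.43  -0.055  0.012] [-0.1525  0.0873]
tab top L [ 0.5334 -0.151   0.075 ] [-0.057  -0.0164]
tabR [ 0.5303 -0.1118  0.075 ] [-0.057   0.0229]
tab bot [ 0.5316 -0.1318  0.039 ] [-0.0573  0.0029]
pin [ 0.5203 -0.0602  0.083 ] [-0.0629  0.0751]
post [ 0.5871 -0.0569  0.059 ] [0.004  0.0732]
240 200 [ 0.485  -0.2138  0.0131]
405 271 [ 0.5198 -0.0605  0.0843]
394 328 [ 0.5845 -0.0581  0.064 ]
320 277 [ 0.5341 -0.1317  0.0763]
320 267 [ 0.5315 -0.1318  0.0585]
320 290 [ 0.5612 -0.1294  0.0419]
```

View pics/w1c.png

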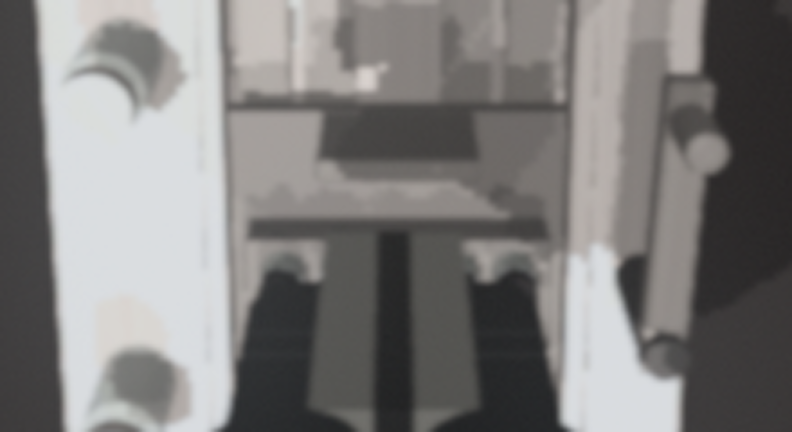

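Emit:
{"fn": "drive_tool", "kwargs": {
  "series": [
    [[0,0,0.05],0,0],
    [[0,0,0.1],0,0],
    [[0,0,0.15],0,0],
    [[0,0,0.19],0,0],
    [[0,0,0.205],0,0],
    [[0,0,0.205],0,0],
    [[-0.01,0,0.205],0,0],
    [[-0.025,0,0.205],0,0],
    [[-0.035,0,0.205],0,0],
    [[-0.04,0,0.205],0,0],
    [[-0.04,0,0.205],0,0]
  ]
}}

```text
time_s: 3.05
position: [0.5097, -0.1361, 0.0453]
tool_rot: [[-0.997, -0.078, 0.001], [-0.078, 0.997, -0.001], [-0.001, -0.001, -1.0]]
ft_force: [-0.6, -0.1, 0.5]
grip_width: 0.0001
gripper_force: 0.0
```

Emit:
{"fn": "drive_tool", "kwargs": {
  "series": [
    [[-0.003,0,0],0,0],
    [[-0.006,0,0],0,0],
    [[-0.009,0,0],0,0],
    [[-0.012,0,0],0,0],
    [[-0.015,0,0],0,0],
    [[-0.018,0,0],0,0],
    [[-0.021,0,0],0,0],
    [[-0.024,0,0],0,0]
  ]
}}

```text
time_s: 3.85
position: [0.5331, -0.1343, 0.0447]
tool_rot: [[-0.997, -0.077, -0.0], [-0.077, 0.997, 0.0], [0.0, 0.0, -1.0]]
ft_force: [-0.3, -0.7, -0.3]
grip_width: 0.0004
gripper_force: 0.0
```

```bash
python3 - <<'E'
from h import *
d=grab('wrist'); im=d['img']
a=cv2.resize(im[180:400,180:460],None,fx=2,fy=2)
e=grab('scene'); b=cv2.resize(e['img'][230:350,225:365],None,fx=3.66,fy=3.66)[:440]
cv2.imwrite('pics/w2.png',cv2.resize(np.hstack([a,b[:,:240+270]]),None,fx=.74,fy=.74)[...,::-1])
E
```

```text
Traceback (most recent call last):
ValueError: all the input array dimensions except for the concatenation axis must match exactly, but along dimension 0, the array at index 0 has size 440 and the array at index 1 has size 439
```

```bash
python3 - <<'E'
from h import *
a=cv2.resize(load('wrist')['img'][180:400,180:460],(400,314))
b=cv2.resize(load('scene')['img'][230:350,225:365],(366,314),interpolation=cv2.INTER_CUBIC)
cv2.imwrite('pics/w2.png',np.hstack([a,b])[...,::-1])
E
```

```text
(no output)
```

View pics/w2.png

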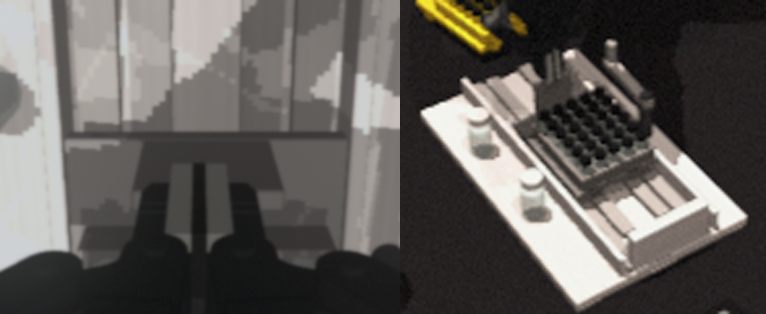

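Left, the wrist view shows the closed fingers in front of the tab, with the tray's rear top edge at wrist row ~273. Right, the scene view shows the fingers at the tab. I'll measure whether the tray has moved yet.

```bash
python3 - <<'E'
from h import *
d=load('wrist'); D=np.load('dock.npz');R,t=D['R'],D['t']; P=pts(d)
for n,u,v,z in [('tray rear edge',320,273,.039),('same,z.02',320,273,.022),('tip',319,294,.0447)]:
    w=ray(d,u,v,z); print(n,w.round(4),(R.T@(w[:2]-t)).round(4))
for v in range(260,340,4):
  print(v,[ (*(R.T@(q[:2]-t)).round(3),q[2].round(3)) for q in (P[v,290],P[v,310],P[v,365])])
s=env.observe();print(s['ft_force'],s['wrist_torque'],R.T@(s['position'][:2]-t))
E
```

```text
tray rear edge [ 0.53   -0.1337  0.039 ] [-0.0589  0.0011]
same,z.02 [ 0.5366 -0.1331  0.022 ] [-0.0524  0.0012]
tip [ 0.5378 -0.1335  0.0447] [-0.0512  0.0007]
260 [(np.float64(-0.058), np.float64(-0.014), np.float64(0.02)), (np.float64(-0.056), np.float64(-0.004), np.float64(0.013)), (np.float64(-0.058), np.float64(0.023), np.float64(0.02))]
264 [(np.float64(-0.056), np.float64(-0.014), np.float64(0.02)), (np.float64(-0.054), np.float64(-0.004), np.float64(0.013)), (np.float64(-0.057), np.float64(0.023), np.float64(0.021))]
268 [(np.float64(-0.054), np.float64(-0.014), np.float64(0.019)), (np.float64(-0.052), np.float64(-0.004), np.float64(0.014)), (np.float64(-0.054), np.float64(0.024), np.float64(0.019))]
272 [(np.float64(-0.058), np.float64(-0.013), np.float64(0.035)), (np.float64(-0.057), np.float64(-0.004), np.float64(0.034)), (np.float64(-0.058), np.float64(0.022), np.float64(0.035))]
276 [(np.float64(-0.057), np.float64(-0.012), np.float64(0.039)), (np.float64(-0.057), np.float64(-0.003), np.float64(0.038)), (np.float64(-0.057), np.float64(0.022), np.float64(0.039))]
280 [(n
[... 2193 characters left out ...]
, np.float64(0.018), np.float64(0.077))]
328 [(np.float64(-0.063), np.float64(-0.009), np.float64(0.098)), (np.float64(-0.068), np.float64(-0.002), np.float64(0.108)), (np.float64(-0.032), np.float64(0.022), np.float64(0.04))]
332 [(np.float64(-0.064), np.float64(-0.008), np.float64(0.101)), (np.float64(-0.067), np.float64(-0.002), np.float64(0.108)), (np.float64(-0.03), np.float64(0.022), np.float64(0.04))]
336 [(np.float64(-0.063), np.float64(-0.008), np.float64(0.104)), (np.float64(-0.067), np.float64(-0.002), np.float64(0.109)), (np.float64(-0.027), np.float64(0.022), np.float64(0.039))]
[-0.11622664 -0.07880857  0.49500854] [-0.04366869 -0.03974901  0.04365153] [-0.05579019  0.00019963]
```

```bash
python3 - <<'E'
from h import *
d=load('wrist'); s=env.observe(); Rt=s['tool_rot'];p=s['position']
for dx in (-.011,0,.011):
  for dz in (0,.02,.037):
    q=p+Rt@np.array([-dx,0,-dz]); print(dx,dz,cv2.projectPoints(q,d['rvec'],d['tvec'],d['camera_matrix'],None)[0].ravel().round(1))
P=pts(d); Q=(P-p)@Rt
for v in (294,296,300,310,330,360,390): print(v,Q[v,[300,310,319,330,340]].round(3).tolist())
E
```

```text
-0.011 0 [317.9 260.8]
-0.011 0.02 [317.8 278. ]
-0.011 0.037 [317.6 296.1]
0 0 [317.9 284.4]
0 0.02 [317.8 304. ]
0 0.037 [317.7 324.4]
0.011 0 [317.9 307.2]
0.011 0.02 [317.8 328.9]
0.011 0.037 [317.7 351.6]
294 [[0.012, -0.006, -0.037], [0.011, -0.003, -0.036], [0.011, 0.0, -0.035], [0.011, 0.004, -0.036], [0.002, 0.009, -0.014]]
296 [[0.011, -0.006, -0.038], [0.012, -0.003, -0.04], [0.012, 0.0, -0.039], [0.012, 0.004, -0.039], [0.002, 0.009, -0.016]]
300 [[0.012, -0.006, -0.042], [0.012, -0.003, -0.042], [0.012, 0.0, -0.042], [0.012, 0.004, -0.042], [0.001, 0.009, -0.02]]
310 [[0.012, -0.006, -0.05], [0.012, -0.002, -0.05], [0.011, 0.0, -0.049], [0.012, 0.004, -0.05], [0.008, 0.008, -0.041]]
330 [[0.011, -0.005, -0.062], [0.011, -0.002, -0.062], [0.012, 0.0, -0.062], [0.073, 0.001, -0.175], [0.012, 0.007, -0.063]]
360 [[0.013, -0.004, -0.08], [0.013, -0.002, -0.08], [0.007, 0.0, -0.071], [0.013, 0.003, -0.08], [0.013, 0.006, -0.08]]
390 [[0.017, -0.003, -0.098], [0.004, -0.002, -0.081], [-0.004, 0.0, -0.069], [0.008, 0.003, -0.086], [0.018, 0.005, -0.1]]
```

The fingertips appear about 36 mm short of the reported TCP. I'll cross-check that with the scene camera.

```bash
python3 - <<'E'
from h import *
s=env.observe(); Rt=s['tool_rot'];p=s['position']
print(env.pinch_z, s['grip_width'],s['time_s'],s['q'])
for n in ('scene','top'):
    d=load('scene') if n=='scene' else grab('top')
    Q=(pts(d)-p)@Rt; m=(np.abs(Q[...,0])<.045)&(np.abs(Q[...,1])<.06)&(Q[...,2]<.0)&(Q[...,2]>-.3)&(d['depth']>0)
    for a in np.arange(-.2,0,.01):
        k=m&(Q[...,2]>=a)&(Q[...,2]<a+.01)
        if k.sum(): print(n,a.round(3),k.sum(),'x',np.percentile(Q[k][:,0],[5,95]).round(3),'y',np.percentile(Q[k][:,1],[5,95]).round(3))
    if n=='scene':
        v,u=np.nonzero(m); print(u.min(),u.max(),v.min(),v.max())
        a=d['img'][190:290,260:360]; cv2.imwrite('pics/s2.png',cv2.resize(a,(600,600),interpolation=cv2.INTER_CUBIC)[...,::-1])
E
```

```text
0.0187 0.00021066144215628487 3.95 [-2.64752292e+01  3.10130754e+01  8.72029047e+01 -1.46494809e-03
  6.17714929e+01 -1.20917342e+02]
scene -0.2 114 x [-0.037  0.001] y [-0.037  0.021]
scene -0.19 114 x [-0.037  0.002] y [-0.037  0.02 ]
scene -0.18 118 x [-0.038  0.001] y [-0.037  0.02 ]
scene -0.17 78 x [-0.037  0.002] y [-0.038  0.018]
scene -0.16 30 x [-0.011  0.006] y [-0.039 -0.025]
scene -0.15 93 x [-0.017  0.004] y [-0.042  0.035]
scene -0.14 138 x [-0.02   0.001] y [-0.047  0.039]
scene -0.13 178 x [-0.019  0.007] y [-0.057  0.056]
scene -0.12 111 x [-0.017 -0.002] y [-0.052  0.053]
scene -0.11 107 x [-0.018  0.001] y [-0.047  0.044]
scene -0.1 96 x [-0.015  0.009] y [-0.039  0.039]
scene -0.09 96 x [-0.013  0.008] y [-0.03   0.032]
scene -0.08 43 x [-0.013 -0.004] y [-0.021  0.021]
scene -0.07 31 x [-0.012  0.002] y [-0.013  0.01 ]
scene -0.06 40 x [-0.012  0.004] y [-0.015  0.007]
scene -0.05 31 x [-0.012  0.005] y [-0.013  0.011]
scene -0.04 27 x [-0.032  0.   ] y [-0.016  0.02 ]
scene -0.03 144 x [-0.043 -0.002] y [-0.03   0.032]
scene -0.02 71 x [-0.043 -0.001] y [-0.036  0.019]
scene -0.01 52 x [-0.041 -0.002] y [-0.038  0.017]
253 303 168 284
top -0.14 1 x [0.003 0.003] y [-0.049 -0.049]
top -0.13 9 x [-0.01   0.009] y [-0.057 -0.045]
top -0.12 2 x [0.005 0.011] y [-0.048 -0.043]
top -0.11 1 x [0.011 0.011] y [-0.045 -0.045]
```

View pics/s2.png

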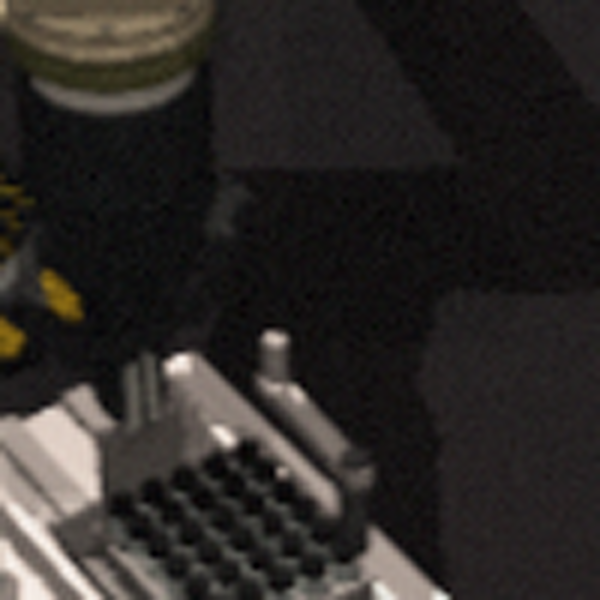

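The tab has not moved, although the reported TCP overlaps it. Wrist depth also puts the visible fingertips 36 mm above the reported TCP. So the real tips are about 36 mm higher than reported, and the hand passed over the tab. I'll back off, go 36 mm lower (true tip at 45 mm) and check before pushing.

Emit:
{"fn": "drive_tool", "kwargs": {
  "series": [
    [[0.015,0,0],0,0],
    [[0.03,0,0],0,0],
    [[0.03,0,0],0,0],
    [[0.03,0,0.012],0,0],
    [[0.03,0,0.024],0,0],
    [[0.03,0,0.034],0,0],
    [[0.03,0,0.036],0,0],
    [[0.03,0,0.036],0,0]
  ]
}}

```text
time_s: 4.8
position: [0.5032, -0.1366, 0.0086]
tool_rot: [[-0.997, -0.077, -0.0], [-0.077, 0.997, 0.0], [0.0, 0.0, -1.0]]
ft_force: [0.0, -0.2, 0.6]
grip_width: 0.0002
gripper_force: 0.0
```

```bash
python3 - <<'E'
from h import *
d=grab('wrist'); D=np.load('dock.npz');R,t=D['R'],D['t']; P=pts(d); s=env.observe();p=s['position'];print(p,s['ft_force'],R.T@(p[:2]-t))
for v in range(260,350,6):
  print(v,[ (*(R.T@(q[:2]-t)).round(3).tolist(),float(q[2].round(3))) for q in (P[v,288],P[v,310],P[v,328],P[v,365])])
E
```

```text
[ 0.50328496 -0.13673477  0.0089008 ] [-0.68570511 -0.38122987  0.79182212] [-0.08585509  0.0001295 ]
260 [(-0.101, -0.012, 0.02), (-0.159, 0.001, 0.184), (-0.099, 0.004, 0.013), (-0.101, 0.019, 0.02)]
266 [(-0.099, -0.012, 0.021), (-0.096, -0.003, 0.013), (-0.097, 0.004, 0.014), (-0.099, 0.019, 0.02)]
272 [(-0.096, -0.012, 0.019), (-0.093, -0.003, 0.013), (-0.093, 0.005, 0.011), (-0.096, 0.02, 0.019)]
278 [(-0.094, -0.012, 0.02), (-0.091, -0.003, 0.013), (-0.091, 0.005, 0.013), (-0.093, 0.02, 0.019)]
284 [(-0.091, -0.012, 0.02), (-0.088, -0.003, 0.013), (-0.088, 0.005, 0.013), (-0.091, 0.02, 0.02)]
290 [(-0.088, -0.012, 0.019), (-0.085, -0.003, 0.013), (-0.085, 0.005, 0.014), (-0.088, 0.02, 0.02)]
296 [(-0.086, -0.012, 0.021), (-0.097, -0.002, 0.046), (-0.098, 0.004, 0.047), (-0.086, 0.02, 0.02)]
302 [(-0.083, -0.012, 0.021), (-0.097, -0.002, 0.051), (-0.098, 0.004, 0.052), (-0.083, 0.02, 0.022)]
308 [(-0.093, -0.01, 0.047), (-0.098, -0.002, 0.057), (-0.098, 0.004, 0.056), (-0.08, 0.02, 0.019)]
314 [(-0.093, -0.01, 0.052), (-0.097, -0.002, 0.06), (-0.098, 0.004, 0.061), (-0.078, 0.02, 0.021)]
320 [(-0.093, -0.009, 0.057), (-0.097, -0.002, 0.064), (-0.098, 0.003, 0.066), (-0.075, 0.02, 0.021)]
326 [(-0.093, -0.009, 0.061), (-0.098, -0.002, 0.069), (-0.098, 0.003, 0.069), (-0.072, 0.02, 0.02)]
332 [(-0.094, -0.009, 0.065), (-0.097, -0.002, 0.071), (-0.097, 0.003, 0.071), (-0.069, 0.02, 0.02)]
338 [(-0.093, -0.009, 0.068), (-0.097, -0.002, 0.075), (-0.098, 0.003, 0.076), (-0.066, 0.02, 0.02)]
344 [(-0.098, -0.008, 0.08), (-0.097, -0.002, 0.078), (-0.097, 0.003, 0.078), (-0.063, 0.021, 0.02)]
```

The true tip is at z ≈ 45 mm as intended, with the dock floor and rails visible below it. Now I push.

Emit:
{"fn": "drive_tool", "kwargs": {
  "series": [
    [[-0.006,0,0],0,0],
    [[-0.012,0,0],0,0],
    [[-0.015,0,0],0,0],
    [[-0.018,0,0],0,0],
    [[-0.021,0,0],0,0],
    [[-0.024,0,0],0,0],
    [[-0.027,0,0],0,0],
    [[-0.03,0,0],0,0]
  ]
}}

```text
time_s: 5.65
position: [0.5321, -0.1342, 0.0088]
tool_rot: [[-0.997, -0.077, -0.002], [-0.077, 0.997, 0.0], [0.002, 0.001, -1.0]]
ft_force: [-6.4, -0.9, 4.3]
grip_width: 0.0001
gripper_force: 2.8
```

Emit:
{"fn": "drive_tool", "kwargs": {
  "series": [
    [[-0.004,0,0],0,0],
    [[-0.008,0,0],0,0],
    [[-0.012,0,0],0,0],
    [[-0.016,0,0],0,0],
    [[-0.02,0,0],0,0],
    [[-0.024,0,0],0,0],
    [[-0.028,0,0],0,0],
    [[-0.032,0,0],0,0],
    [[-0.036,0,0],0,0],
    [[-0.04,0,0],0,0]
  ]
}}

```text
time_s: 6.65
position: [0.572, -0.1311, 0.0088]
tool_rot: [[-0.997, -0.077, -0.002], [-0.077, 0.997, 0.0], [0.002, 0.0, -1.0]]
ft_force: [-5.5, -0.4, 4.6]
grip_width: 0.0001
gripper_force: 2.8
```

Emit:
{"fn": "drive_tool", "kwargs": {
  "series": [
    [[-0.002,0,-0.0005],0,0],
    [[-0.004,0,-0.0005],0,0],
    [[-0.006,0,-0.0005],0,0],
    [[-0.008,0,-0.0005],0,0],
    [[-0.01,0,-0.0005],0,0],
    [[-0.012,0,-0.0005],0,0]
  ]
}}

```text
time_s: 7.25
position: [0.5848, -0.1303, 0.0092]
tool_rot: [[-0.997, -0.077, -0.0], [-0.077, 0.997, 0.0], [0.0, 0.0, -1.0]]
ft_force: [-3.9, 0.1, -1.3]
grip_width: -0.0001
gripper_force: 1.3
```

Emit:
{"fn": "drive_tool", "kwargs": {
  "series": [
    [[-0.0007,0,0],0,0],
    [[-0.0014,0,0],0,0]
  ]
}}

```text
time_s: 7.45
position: [0.5862, -0.1302, 0.0092]
tool_rot: [[-0.997, -0.077, -0.0], [-0.077, 0.997, 0.0], [0.0, 0.0, -1.0]]
ft_force: [-2.3, 0.4, -0.3]
grip_width: -0.0001
gripper_force: 1.4
```

Emit:
{"fn": "drive_tool", "kwargs": {
  "series": [
    [[-0.0007,0,0],0,0],
    [[-0.0014,0,0],0,0]
  ]
}}

```text
time_s: 7.65
position: [0.5875, -0.1301, 0.0093]
tool_rot: [[-0.997, -0.077, -0.0], [-0.077, 0.997, 0.0], [0.0, 0.0, -1.0]]
ft_force: [-2.8, -0.4, -0.8]
grip_width: -0.0002
gripper_force: 1.4
```

Emit:
{"fn": "drive_tool", "kwargs": {
  "series": [
    [[-0.0007,0,0],0,0],
    [[-0.0014,0,0],0,0]
  ]
}}

```text
time_s: 7.85
position: [0.5895, -0.1301, 0.0094]
tool_rot: [[-0.997, -0.077, 0.001], [-0.077, 0.997, -0.0], [-0.001, -0.0, -1.0]]
ft_force: [-0.3, 0.2, -0.1]
grip_width: -0.0002
gripper_force: 0.8
```

Emit:
{"fn": "drive_tool", "kwargs": {
  "series": [
    [[-0.0007,0,0],0,0],
    [[-0.001,0,0],0,0]
  ]
}}

```text
time_s: 8.05
position: [0.5898, -0.13, 0.0094]
tool_rot: [[-0.997, -0.077, -0.0], [-0.077, 0.997, -0.0], [0.0, -0.0, -1.0]]
ft_force: [-3.7, -0.7, 2.5]
grip_width: 0.0002
gripper_force: 2.4
```

Emit:
{"fn": "drive_tool", "kwargs": {
  "series": [
    [[-0.0007,0,0],0,0],
    [[-0.001,0,0],0,0]
  ]
}}

```text
time_s: 8.25
position: [0.5908, -0.1298, 0.0094]
tool_rot: [[-0.997, -0.077, -0.0], [-0.077, 0.997, -0.0], [0.0, -0.0, -1.0]]
ft_force: [-5.0, -0.6, 3.3]
grip_width: 0.0001
gripper_force: 2.7
```

The force fell to zero at x ≈ 0.5895, which looks like the drop. I'll check the tab's height before doing more.

```bash
python3 - <<'E'
from h import *
d=grab('wrist'); D=np.load('dock.npz');R,t=D['R'],D['t']; P=pts(d); s=env.observe();p=s['position'];print(p,s['ft_force'],R.T@(p[:2]-t))
L=(P[...,:2]-t)@R
for n,(x0,x1,y0,y1,z0,z1) in dict(tabtop=(.01,.03,-.02,.022,.06,.085),tabface=(0,.03,-.02,.022,.04,.062),traytop=(.025,.045,-.04,.045,.02,.05)).items():
    m=(L[...,0]>x0)&(L[...,0]<x1)&(L[...,1]>y0)&(L[...,1]<y1)&(P[...,2]>z0)&(P[...,2]<z1)
    m[:,290:350]&=False
    print(n,m.sum(),'x',np.percentile(L[m][:,0],[5,25,50,75,95]).round(4),'z',np.percentile(P[m][:,2],[5,25,50,75,95]).round(4))
E
```

```text
[ 0.59083908 -0.12985168  0.0094276 ] [-5.26431092  0.35954641  3.58258938] [0.00196915 0.00017302]Traceback (most recent call last):
  File "<stdin>", line 7, in <module>
    return _quantile_unchecked(
        a, q, axis, out, overwrite_input, method, keepdims, weights)
    return _ureduce(a,
                    func=_quantile_ureduce_func,
    ...<5 lines>...
                    overwrite_input=overwrite_input,
                    method=method)
    r = func(a, **kwargs)
    result = _quantile(arr,
                       quantiles=q,
    ...<2 lines>...
                       out=out,
                       weights=wgt)
    slices_having_nans = np.isnan(arr[-1, ...])
                                  ~~~^^^^^^^^^
IndexError: index -1 is out of bounds for axis 0 with size 0
```

```bash
python3 - <<'E'
from h import *
d=load('wrist'); D=np.load('dock.npz');R,t=D['R'],D['t']; P=pts(d); L=(P[...,:2]-t)@R
for v in range(268,340,4): print(v,[(*L[v,u].round(3).tolist(),float(P[v,u,2].round(3))) for u in (260,285,293,345,352,375)])
cv2.imwrite('pics/w3.png',cv2.resize(d['img'][200:400,190:450],None,fx=3,fy=3)[...,::-1])
E
```

```text
268 [(-0.007, -0.024, 0.014), (-0.01, -0.013, 0.021), (-0.01, -0.01, 0.02), (-0.007, 0.012, 0.013), (-0.007, 0.015, 0.013), (-0.071, 0.001, 0.185)]
272 [(-0.005, -0.025, 0.012), (-0.008, -0.013, 0.021), (-0.008, -0.01, 0.02), (-0.005, 0.012, 0.013), (-0.005, 0.015, 0.014), (-0.008, 0.023, 0.021)]
276 [(-0.003, -0.025, 0.013), (-0.006, -0.013, 0.02), (-0.006, -0.01, 0.021), (-0.004, 0.012, 0.013), (-0.003, 0.015, 0.012), (-0.006, 0.024, 0.021)]
280 [(-0.002, -0.025, 0.013), (-0.004, -0.013, 0.02), (-0.005, -0.01, 0.021), (-0.002, 0.012, 0.014), (-0.001, 0.015, 0.013), (-0.004, 0.024, 0.02)]
284 [(0.0, -0.025, 0.013), (-0.003, -0.013, 0.02), (-0.003, -0.01, 0.02), (0.0, 0.012, 0.013), (0.001, 0.015, 0.013), (-0.003, 0.024, 0.02)]
288 [(0.002, -0.025, 0.013), (-0.001, -0.013, 0.02), (-0.001, -0.01, 0.02), (0.002, 0.012, 0.014), (0.002, 0.015, 0.013), (-0.001, 0.024, 0.02)]
292 [(0.004, -0.025, 0.013), (0.001, -0.014, 0.019), (0.001, -0.01, 0.021), (0.004, 0.012, 0.013), (0.004, 0.015, 0.013), (0.001, 0.024, 0.02)]
296 [(0.006, -0.025, 0.013), (0.003, -0.014, 0.02), (0.003, -0.01, 0.02),
[... 842 characters left out ...]
01, 0.059), (-0.005, -0.008, 0.057), (-0.006, 0.009, 0.059), (-0.005, 0.012, 0.057), (0.014, 0.024, 0.02)]
324 [(0.012, -0.023, 0.027), (-0.006, -0.01, 0.061), (-0.006, -0.008, 0.061), (-0.006, 0.009, 0.061), (-0.006, 0.011, 0.061), (0.012, 0.023, 0.028)]
328 [(0.012, -0.023, 0.03), (-0.006, -0.01, 0.064), (-0.006, -0.008, 0.063), (-0.005, 0.009, 0.062), (-0.005, 0.011, 0.063), (0.012, 0.023, 0.03)]
332 [(0.013, -0.023, 0.032), (-0.006, -0.01, 0.067), (-0.006, -0.007, 0.066), (-0.006, 0.009, 0.067), (-0.005, 0.011, 0.065), (0.012, 0.023, 0.033)]
336 [(0.014, -0.023, 0.033), (-0.006, -0.01, 0.069), (-0.005, -0.007, 0.068), (-0.006, 0.008, 0.069), (-0.006, 0.011, 0.068), (0.013, 0.023, 0.035)]
```

View pics/w3.png

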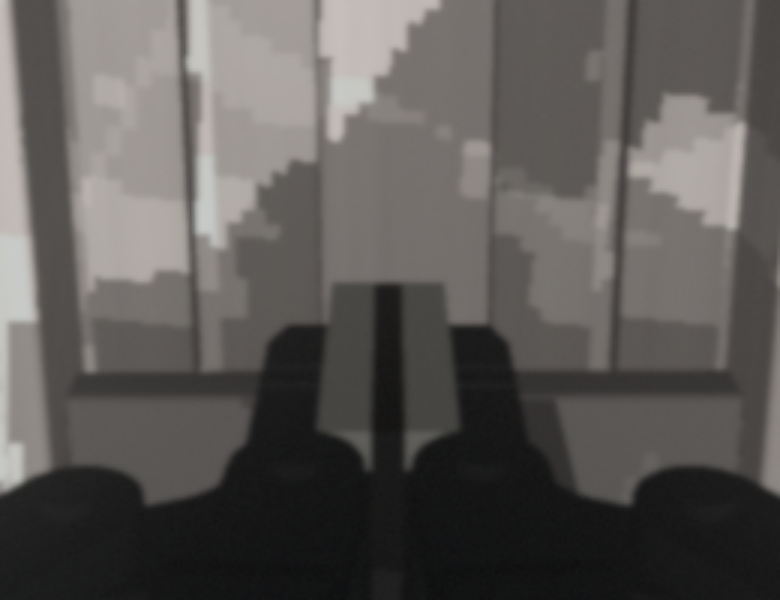

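The tray rear face is at dock x ≈ 12-14 mm and its body top at z ≈ 32 mm, compared with 39 mm before. So it has dropped home with about 5 N of push. Next I back off, rise, and turn the hand beside the pin on its outer side.

Emit:
{"fn": "drive_tool", "kwargs": {
  "series": [
    [[0.015,0,0],0,0],
    [[0.03,0,0],0,0],
    [[0.03,0,-0.045],0,0],
    [[0.03,0,-0.085],0,0],
    [[0.064,0.04,-0.085],8,0],
    [[0.064,0.08,-0.085],16,0],
    [[0.064,0.1,-0.085],24,0],
    [[0.064,0.1,-0.085],32,0],
    [[0.064,0.1,-0.085],40,0],
    [[0.064,0.1,-0.085],48,0],
    [[0.064,0.1,-0.085],56,0],
    [[0.064,0.1,-0.085],64,0],
    [[0.064,0.1,-0.085],72,0],
    [[0.064,0.1,-0.085],80,0],
    [[0.064,0.1,-0.085],88,0],
    [[0.064,0.1,-0.085],90,0],
    [[0.064,0.1,-0.085],90,0],
    [[0.064,0.1,-0.085],90,0]
  ]
}}

```text
time_s: 10.1
position: [0.5199, -0.035, 0.0943]
tool_rot: [[-0.078, 0.997, 0.001], [0.997, 0.078, -0.0], [-0.0, 0.001, -1.0]]
ft_force: [0.3, 0.1, -0.5]
grip_width: 0.0004
gripper_force: 0.0
```

```bash
python3 - <<'E'
from h import *
d=grab('wrist'); D=np.load('dock.npz');R,t=D['R'],D['t']; P=pts(d); s=env.observe();p=s['position'];print(p,s['ft_force'],s['q'],R.T@(p[:2]-t))
L=(P[...,:2]-t)@R
def box(n,x0,x1,y0,y1,z0,z1):
    m=(L[...,0]>x0)&(L[...,0]<x1)&(L[...,1]>y0)&(L[...,1]<y1)&(P[...,2]>z0)&(P[...,2]<z1); 
    if m.sum(): print(n,m.sum(),'x',np.percentile(L[m][:,0],[5,50,95]).round(4),'y',np.percentile(L[m][:,1],[5,50,95]).round(4),'z',np.percentile(P[m][:,2],[5,50,95]).round(4))
box('pintop',-.09,-.04,.055,.095,.079,.088)
box('bar',-.08,.02,.055,.095,.056,.0625)
box('post',-.015,.02,.055,.09,.0625,.078)
cv2.imwrite('pics/w4.png',d['img'][...,::-1])
E
```

```text
[ 0.51975924 -0.0350463   0.09432231] [ 0.34125807 -0.40249683  0.77417159] [-1.69001752e+01  2.49059036e+01  8.84899456e+01  1.38097437e-02
  6.65540473e+01 -2.14032858e+01] [-0.06151142  0.10022611]
bar 2333 x [-0.0608 -0.0271 -0.001 ] y [0.0698 0.0769 0.0814] z [0.0571 0.0599 0.0611]
post 408 x [-0.0023  0.0026  0.0077] y [0.0682 0.0734 0.0784] z [0.0629 0.0641 0.0651]
```

View pics/w4.png

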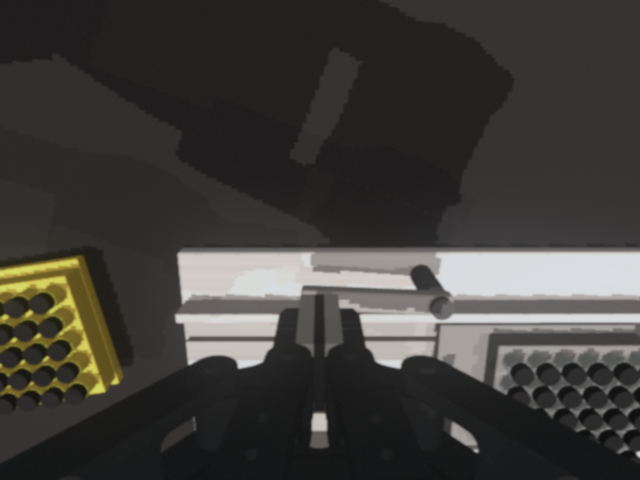

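The post measures (0.003, 0.073), exactly the expected pivot. The fingers stand on the outer (+y) side of the pin, and the pin is hidden behind them. I lower the hand beside the pin, then sweep it about the post.

Emit:
{"fn": "drive_tool", "kwargs": {
  "series": [
    [[0.006,0,0],0,0],
    [[0.006,0,0.025],0,0],
    [[0.006,0,0.05],0,0],
    [[0.006,0,0.062],0,0],
    [[0.006,0,0.064],0,0],
    [[0.006,0,0.064],0,0]
  ]
}}

```text
time_s: 10.75
position: [0.5191, -0.0289, 0.0304]
tool_rot: [[-0.078, 0.997, 0.0], [0.997, 0.078, 0.0], [0.0, 0.0, -1.0]]
ft_force: [0.4, 0.3, 0.7]
grip_width: -0.0
gripper_force: 0.0
```

Emit:
{"fn": "drive_tool", "kwargs": {
  "series": [
    [[-0.006,0,0],0,0],
    [[-0.011,0,0],0,0],
    [[-0.0161,-0.0009,0],0,0],
    [[-0.0253,-0.0026,0],-8,0],
    [[-0.0346,-0.0029,0],-16,0],
    [[-0.0439,-0.002,0],-24,0],
    [[-0.053,0.0003,0],-32,0],
    [[-0.053,0.0003,0],-32,0]
  ]
}}

```text
time_s: 11.55
position: [0.5236, -0.0831, 0.0305]
tool_rot: [[-0.594, 0.805, 0.001], [0.805, 0.594, -0.0], [-0.001, 0.0, -1.0]]
ft_force: [0.0, 0.5, -0.4]
grip_width: -0.0
gripper_force: 0.0
```

```bash
python3 - <<'E'
from h import *
d=grab('wrist'); e=grab('scene'); D=np.load('dock.npz');R,t=D['R'],D['t']; s=env.observe();p=s['position'];print(p,s['ft_force'],R.T@(p[:2]-t))
a=cv2.resize(e['img'][230:330,250:350],(400,400),interpolation=cv2.INTER_CUBIC); b=cv2.resize(d['img'][200:400,200:400],(400,400))
cv2.imwrite('pics/c1.png',np.hstack([a,b])[...,::-1])
P=pts(d);Q=(P-p)@s['tool_rot'];print([Q[v,[310,330]].round(3).tolist() for v in (292,296)])
E
```

```text
[ 0.52326142 -0.08208846  0.03034353] [-0.7759623   0.14679716  0.54025008] [-0.06168348  0.05305408]
[[[-0.01, -0.005, 0.011], [-0.003, 0.004, -0.004]], [[0.01, -0.004, -0.038], [0.01, 0.003, -0.038]]]
```

View pics/c1.png

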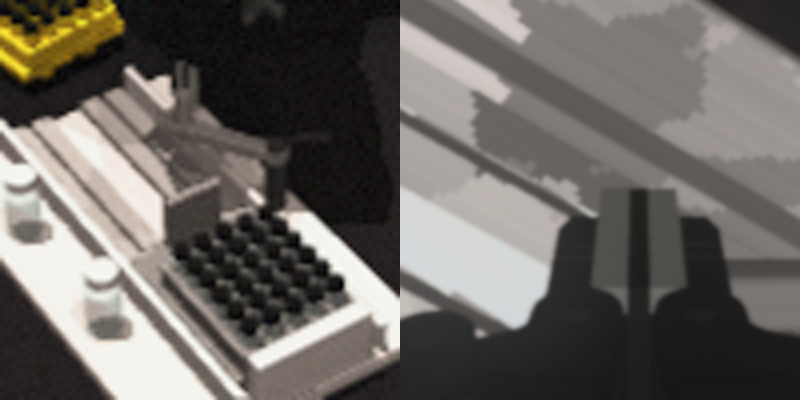

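The scene crop shows the bar swung partway, from the post (275,160) to (165,130), with the fingers at (185,80) behind the pin. The tray and both vials are undisturbed. I continue the sweep.

Emit:
{"fn": "drive_tool", "kwargs": {
  "series": [
    [[-0.0092,-0.0017,0],-8,0],
    [[-0.0185,-0.002,0],-16,0],
    [[-0.0278,-0.0011,0],-24,0],
    [[-0.0369,0.0012,0],-32,0],
    [[-0.0457,0.0046,0],-40,0],
    [[-0.0538,0.0092,0],-48,0],
    [[-0.0575,0.012,0],-52,0],
    [[-0.0575,0.012,0],-52,0]
  ]
}}

```text
time_s: 12.45
position: [0.5674, -0.1209, 0.0302]
tool_rot: [[-1.0, 0.029, 0.0], [0.029, 1.0, -0.0], [-0.0, -0.0, -1.0]]
ft_force: [0.0, 0.9, 0.1]
grip_width: 0.0
gripper_force: 0.0
```

```bash
python3 - <<'E'
from h import *
d=grab('scene'); D=np.load('dock.npz');R,t=D['R'],D['t']; s=env.observe();p=s['position'];print(p,s['ft_force'],R.T@(p[:2]-t))
P=pts(d);L=(P[...,:2]-t)@R
m=(L[...,0]>-.06)&(L[...,0]<.03)&(L[...,1]>-.01)&(L[...,1]<.09)&(P[...,2]>.054)&(P[...,2]<.063)
for y in np.arange(-.01,.09,.01):
    k=m&(L[...,1]>=y)&(L[...,1]<y+.01)
    if k.sum()>3: print(y.round(2),k.sum(),np.percentile(L[k][:,0],[5,50,95]).round(4))
E
```

```text
[ 0.56706047 -0.12073376  0.03018299] [-0.27960529  0.02134165  0.06742787] [-0.02102713  0.01111511]
-0.01 15 [-0.0082  0.0165  0.019 ]
0.0 22 [-0.007   0.0008  0.0183]
0.01 20 [-0.0057  0.0085  0.0196]
0.02 14 [-0.0084 -0.0011  0.0095]
0.03 13 [-0.0039  0.0024  0.0063]
0.04 18 [-0.0031  0.004   0.0057]
0.05 18 [-0.0031  0.0031  0.0089]
0.06 18 [-0.0018  0.0055  0.0098]
0.07 8 [0.0018 0.0075 0.0095]
```

Emit:
{"fn": "drive_tool", "kwargs": {
  "series": [
    [[-0.0017,-0.0004,0],-1.5,0],
    [[-0.0034,-0.0008,0],-3,0],
    [[-0.0052,-0.0011,0],-4.5,0],
    [[-0.0069,-0.0014,0],-6,0],
    [[-0.0069,-0.0014,0],-6,0]
  ]
}}

```text
time_s: 13.0
position: [0.5742, -0.1227, 0.0302]
tool_rot: [[-0.997, -0.078, 0.0], [-0.078, 0.997, -0.0], [-0.0, -0.0, -1.0]]
ft_force: [-0.2, 0.5, -0.3]
grip_width: -0.0002
gripper_force: 0.0
```

Emit:
{"fn": "drive_tool", "kwargs": {
  "series": [
    [[-0.0007,0,0],0,0],
    [[-0.001,0,0],0,0]
  ]
}}

```text
time_s: 13.2
position: [0.575, -0.1227, 0.0302]
tool_rot: [[-0.997, -0.077, -0.0], [-0.077, 0.997, -0.0], [0.0, -0.0, -1.0]]
ft_force: [-1.1, -0.6, -0.2]
grip_width: -0.0001
gripper_force: 0.4
```

Emit:
{"fn": "drive_tool", "kwargs": {
  "series": [
    [[-0.0007,0,0],0,0],
    [[-0.001,0,0],0,0]
  ]
}}

```text
time_s: 13.4
position: [0.5756, -0.1226, 0.0302]
tool_rot: [[-0.997, -0.077, -0.001], [-0.077, 0.997, -0.0], [0.001, -0.0, -1.0]]
ft_force: [-3.5, -1.1, 1.3]
grip_width: 0.0002
gripper_force: 1.9
```

Emit:
{"fn": "drive_tool", "kwargs": {
  "series": [
    [[-0.0007,0,0],0,0],
    [[-0.0007,0,0],0,0]
  ]
}}

```text
time_s: 13.6
position: [0.5757, -0.1226, 0.0302]
tool_rot: [[-0.997, -0.077, -0.002], [-0.077, 0.997, -0.0], [0.002, 0.0, -1.0]]
ft_force: [-7.3, -1.5, 1.8]
grip_width: 0.0001
gripper_force: 3.2
```

Emit:
{"fn": "drive_tool", "kwargs": {
  "series": [
    [[-0.0007,0,0],0,0],
    [[-0.0007,0,0],0,0]
  ]
}}

```text
time_s: 13.8
position: [0.5758, -0.1226, 0.0301]
tool_rot: [[-0.997, -0.077, -0.004], [-0.077, 0.997, -0.0], [0.004, 0.0, -1.0]]
ft_force: [-8.8, -3.1, 3.6]
grip_width: 0.0
gripper_force: 4.6
```

The finger has stopped advancing while the force keeps climbing, so the catch is on its end stop. I take the hand away and check.

Emit:
{"fn": "drive_tool", "kwargs": {
  "series": [
    [[0.008,0,0],0,0],
    [[0.02,0,0],0,0],
    [[0.03,0,0],0,0],
    [[0.03,0,-0.05],0,0],
    [[0.03,0,-0.1],0,0],
    [[0.03,0,-0.15],0,0],
    [[0.08,0,-0.18],0,0],
    [[0.12,0,-0.18],0,0],
    [[0.12,0,-0.18],0,0],
    [[0.12,0,-0.18],0,0]
  ]
}}

```text
time_s: 14.8
position: [0.4574, -0.1317, 0.2108]
tool_rot: [[-0.997, -0.076, 0.002], [-0.076, 0.997, -0.001], [-0.002, -0.001, -1.0]]
ft_force: [0.9, -0.1, -0.3]
grip_width: -0.0001
gripper_force: 0.0
```

```bash
python3 - <<'E'
from h import *
D=np.load('dock.npz');R,t=D['R'],D['t']; s=env.observe();print(s['position'],s['ft_force'],s['time_s'])
d=grab('wrist');P=pts(d);L=(P[...,:2]-t)@R
def box(n,x0,x1,y0,y1,z0,z1):
    m=(L[...,0]>x0)&(L[...,0]<x1)&(L[...,1]>y0)&(L[...,1]<y1)&(P[...,2]>z0)&(P[...,2]<z1)
    if m.sum(): print(n,m.sum(),'x',np.percentile(L[m][:,0],[3,50,97]).round(4),'y',np.percentile(L[m][:,1],[3,50,97]).round(4),'z',np.percentile(P[m][:,2],[5,50,95]).round(4))
box('pintop',-.02,.03,-.01,.03,.081,.088)
box('bar',-.02,.02,-.01,.065,.0565,.0625)
box('barL',-.02,.02,.02,.035,.0565,.0625);box('barH',-.02,.02,.045,.06,.0565,.0625)
box('post',-.015,.02,.055,.09,.0625,.078)
box('tabtop',.009,.03,-.022,.025,.064,.074)
box('traytop',.01,.03,-.04,-.025,.028,.045)
e=grab('scene');o=np.load('scene.npz');
E
```

```text
[ 0.45741462 -0.13171256  0.21076873] [ 0.88210054 -0.11066905 -0.34866101] 14.8
bar 112 x [-0.0035 -0.0003  0.0061] y [0.0558 0.0609 0.0649] z [0.0576 0.0599 0.061 ]
barH 47 x [-0.0035 -0.0006  0.0033] y [0.0555 0.0581 0.0599] z [0.0579 0.0597 0.061 ]
post 131 x [-0.0028  0.0018  0.0064] y [0.0671 0.0728 0.0776] z [0.063  0.0642 0.0651]
```

Emit:
{"fn": "drive_tool", "kwargs": {
  "series": [
    [[0.04,0,-0.04],0,0],
    [[0.07,0,-0.07],0,0],
    [[0.07,0,-0.07],0,0],
    [[0.07,0,-0.07],0,0]
  ]
}}

```text
time_s: 15.3
position: [0.3886, -0.1373, 0.2804]
tool_rot: [[-0.997, -0.077, 0.001], [-0.077, 0.997, -0.001], [-0.001, -0.001, -1.0]]
ft_force: [0.1, -0.3, -0.8]
grip_width: -0.0001
gripper_force: 0.0
```

```bash
python3 - <<'E'
from h import *
D=np.load('dock.npz');R,t=D['R'],D['t']; s=env.observe();print(s['position'],s['ft_force'],s['time_s'])
old=load('top')
for cam in ('wrist','scene'):
    print(cam);d=grab(cam);P=pts(d);L=(P[...,:2]-t)@R
    def box(n,x0,x1,y0,y1,z0,z1):
        m=(L[...,0]>x0)&(L[...,0]<x1)&(L[...,1]>y0)&(L[...,1]<y1)&(P[...,2]>z0)&(P[...,2]<z1)
        if m.sum()>2: print(n,m.sum(),'x',np.percentile(L[m][:,0],[3,50,97]).round(4),'y',np.percentile(L[m][:,1],[3,50,97]).round(4),'z',np.percentile(P[m][:,2],[5,50,95]).round(4))
    box('pintop',-.02,.03,-.01,.03,.080,.088)
    box('bar',-.02,.012,-.01,.065,.0565,.0625)
    box('barL',-.02,.02,.022,.035,.0565,.0625);box('barH',-.02,.02,.045,.06,.0565,.0625)
    box('post',-.015,.02,.055,.09,.0625,.078)
    box('tabtop',.0115,.03,-.022,.025,.064,.076)
    box('traytop',.014,.03,-.042,-.025,.026,.045)
    for n,y0,x0,x1 in (('vials',-.09,-.15,.0),('vials',-.09,0,.15)): box(n,x0,x1,-.1,-.06,.054,.066)
d=grab('top'); a=d['img'].astype(int);b=old['img'].astype(int)
print([tuple(np.abs(a-b)[r0:r1,c0:c1].max(-1)[...].__gt__(60).sum() for _ in (0,))[0] for r0,r1,c0,c1 in ((180,215,435,475),(205,250,475,550),(250,275,460,485),(165,200,120,160),(245,285,90,130),(285,345,330,382),(150,275,380,400))])
E
```

```text
[ 0.38863092 -0.13734344  0.28037996] [ 0.09371238 -0.28974715 -0.78010083] 15.3
wrist
vials 334 x [-0.074  -0.0656 -0.0556] y [-0.0822 -0.0733 -0.0645] z [0.056  0.0609 0.0622]
scene
pintop 15 x [-0.0016  0.0056  0.0088] y [0.002  0.0064 0.0105] z [0.0813 0.0833 0.0849]
bar 62 x [-0.004   0.0034  0.0103] y [0.0002 0.0421 0.0643] z [0.0573 0.0599 0.0617]
barL 12 x [-0.0011  0.0041  0.0102] y [0.0246 0.0313 0.0346] z [0.0585 0.0601 0.0622]
barH 19 x [-0.0047  0.0036  0.0107] y [0.0464 0.0515 0.059 ] z [0.0571 0.0597 0.0615]
post 17 x [-0.0028  0.0048  0.0097] y [0.0575 0.0707 0.0761] z [0.0629 0.0639 0.066 ]
tabtop 44 x [0.0128 0.0169 0.0207] y [-0.0182  0.0025  0.0197] z [0.0653 0.069  0.0713]
traytop 34 x [0.0151 0.0218 0.0297] y [-0.0415 -0.034  -0.0251] z [0.0317 0.0338 0.0359]
vials 52 x [-0.0752 -0.0606 -0.0541] y [-0.0833 -0.0748 -0.0647] z [0.055  0.0601 0.0637]
vials 57 x [0.0278 0.0386 0.0483] y [-0.0839 -0.0752 -0.0668] z [0.0566 0.0607 0.0635]
[np.int64(0), np.int64(0), np.int64(0), np.int64(0), np.int64(0), np.int64(1205), np.int64(532)]
```

The catch is closed: pin at dock (5.6, 6.4) mm against a nominal (5, 5). The tab top is at 69 mm (68 nominal when home), both vials are standing, and the hand is clear. I'm handing in.

```bash
python3 -c "
from rig import env
print(env.close_job())"
```

```text
the job is handed in; nothing more can be done
None
```

The tray dropped into its notches with about a 5 N push, the catch is closed against its end stop behind the tab, the hand is clear, and I handed the job in at about 15 s; no verdict came back, and nothing else showed as moved, though the arm hid the yellow tray in the last top view.

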